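Ready the bench shaker: set the hub castle nut, load the samples, switch on

TASK

Get the bench shaker ready and start it: first tighten the castle nut on the carrier's hub clockwise just to the next slot that lines up with the cross hole in the spindle, without backing it off or going past. Then stand every closed sample container from the bench upright on the floor of the steel carrier tray around the nut, and only when all are in push the run lever fully over to on. Leave the open beaker and the dishes on the bench.

Things in the scene. Friction and masses are not known exactly. Their poses are not given: they have to be found in the camera images.
- carrier (a point): Centre of the inner floor of the square steel carrier tray on a white bench shaker (fixed): inner 280 x 280 mm along this point's x and y (z up), floor 65 mm above the bench, walls 5 mm thick, rim 25 mm above the floor; the nut's hub stands at its centre. The shaker's body is 320 (x) x 310 (y) mm; a 60 mm high ledge on its +y side carries the run lever, pivot 60 mm towards -x, 190 mm towards +y from here.
- spindle_end (a point): Centre of the top end face of the fixed threaded spindle, 35 mm in diameter, on the tray's centre, 69 mm above the tray floor; 12 mm of it stands above the nut. Its cross hole (7 mm) runs along this point's own x axis, right through, at the height of the nut's slots; a dark line scribed across the end face runs the same way.
- nut_mid (a point): Point on the axis of the dark steel castle nut, 35 mm above the tray floor. The hexagon is 55 mm across flats (63.5 mm across corners), from 15 to 45 mm above the tray floor, on a round hub 68 mm across; above it, to 57 mm, a 50 mm crown with six slots, one at the middle of each flat. Slots (and flat normals) lie along this point's x axis and every 60 degrees from it. The point turns with the nut; z up.
- nut (a joint): Angle in rad by which the castle nut is turned clockwise seen from above (grows clockwise, that is, tightening); 0 and 1.047 (pi/3) are where slots line up with the cross hole. It starts between 0.2 and 0.75, so the next slot going clockwise lines up at 1.047. It turns against about 0.35 N m of friction and stays where it is left.
- run_lever (a joint): Run switch, toggle lever on a grey block: 0 = off (leaning to the shaker's -x side), 1.0 = fully on (leaning to +x), rad. It stays where it is left; about 1 N at the tip moves it.
- run_lever_tip (a point): Centre of the 26 mm black ball at the end of the run lever, 70 mm from its pivot; the pivot is 82 mm above the bench and the lever swings about the shaker's y axis (that of carrier), so at rest the ball is about 143 mm above the bench, 34 mm to the -x side of the pivot.
- jar_c (a point): Closed sample container: squat clear glass jar with a paper band and flat aluminium lid, round, 60 mm across, 85 mm tall. The point is at its centre, half-way up; z up. Bottom-heavy (settled sediment), 0.1 to 0.5 kg. May be absent in some starts.
- bottle_c (a point): Closed sample container: amber glass bottle, round body 58 mm across up to 80 mm, then narrowing to a 36 mm white cap; 112 mm tall. The point is at its centre, half-way up; z up. Bottom-heavy (settled sediment), 0.1 to 0.5 kg. May be absent in some starts.
- tin_c (a point): Closed sample container: plain aluminium tin, round, 56 mm across, 80 mm tall. The point is at its centre, half-way up; z up. Bottom-heavy (settled sediment), 0.1 to 0.5 kg. May be absent in some starts.
- square_bottle_c (a point): Closed sample container: square white plastic bottle, body 52 x 52 mm (along its own x and y) up to 82 mm, then a round 38 mm grey cap; 100 mm tall. The point is at its centre, half-way up; z up. Bottom-heavy (settled sediment), 0.1 to 0.5 kg. May be absent in some starts.
- canister_c (a point): Closed sample container: steel canister, round, 50 mm across up to 75 mm, then a dark 49 mm lid up to 95 mm with a small knob; 103 mm tall. The point is at its centre, half-way up; z up. Bottom-heavy (settled sediment), 0.1 to 0.5 kg. May be absent in some starts.
- box_tub_c (a point): Closed sample container: grey plastic tub with black lid, 44 mm along its own x and 64 mm along its own y, 90 mm tall. The point is at its centre, half-way up; z up. Bottom-heavy (settled sediment), 0.1 to 0.5 kg. May be absent in some starts.
- vial_c (a point): Closed sample container: slim clear plastic vial with white cap, round, 44 mm across, 92 mm tall. The point is at its centre, half-way up; z up. Bottom-heavy (settled sediment), 0.1 to 0.5 kg. May be absent in some starts.
- beaker_c (a point): Bystander: open empty glass beaker (rim 66 mm across, 85 mm tall); centre, half-way up. Not to be loaded.
- dishes_c (a point): Bystander: pair of stacked shallow clear dishes (73 mm across, 23 mm high in all); centre, half-way up. Not to be loaded.
Not all that is in view belongs to the job. What is shaped like the part that bears box_tub_c but blue, green or purple is not meant.

How it is judged:
By the outcome, as a careful person would: the job done as asked, in the order asked, and still so for the second after the job is handed in, with the robot touching nothing.
Of jar, bottle, tin, square_bottle, canister, box_tub, vial only 5 to 7 are there at a start; the rules pass over those that are not, and their reading is None.
At some moment in a run one of jar, bottle, tin, square_bottle, canister may be knocked a few centimetres aside while the robot is not near it.
It also fails if it takes over 210 s, if anything falls off the work surface, if the arm or the gripper's body presses on something with over 40 N, if the wrist force passes 120 N, or if a joint passes its speed limit or range.

ROBOT

A 6-joint arm with a two-finger parallel gripper is mounted at the origin on the work surface. World frame = base frame: x ahead of the robot, y to its left, z up, the work surface at z = 0. Lengths are in mm, angles in rad, forces in N, time in s.
With the tool pointing down it reaches from about 350 to 975 mm from the base axis. Payload 7.1 kg.
Tool frame: the origin (TCP) lies at the very end of the fingers, on their centre line; the grasp point (between the pads) lies 19 mm behind it; z points along the fingers, y is the line along which they close (so a half turn about z gives the same grasp; the last joint's range is limited). The gripper opens to 88 mm and grips with 3 to 60 N. Pads are 20 mm wide; open, the fingers measure 115 mm over their backs; the gripper's body (75 mm by 178 mm) begins 61 mm behind the grasp point.
Start: joints at [1.091, 0.423, 1.63, -0, 1.089, -0.019], TCP at [277.883, 559.809, 222.675] pointing down, gripper open.
Joint ranges: [-3, 3], [-0.9, 2.11], [0.09, 2.58], [-1.31, 4.45], [0.11, 2.69], [-2.54, 2.54]. Speed limits (rad/s): [2.39, 2.39, 3.01, 3.14, 3.14, 3.14].

INTERFACE

Orientations are given as a rotation vector (axis times angle).
In Python, from workcell import ctrl gives the robot as it stands. The module is installed in compiled form; this text tells all that it offers.
- The arm moves only by the shell command python3 -m inch 'ROWS'. ROWS is JSON, a list of rows, each a list of 7 numbers: the shift along the tool's x, y, z scaled (see below), then the turn, a rotation vector about the tool's x, y, z scaled (see below), then the closure, from -1 (fully open) to 1 (shut). In form: [[tx, ty, tz, wx, wy, wz, hand], ...]. A call has 1 to 10 rows; each row is the pose to reach, as a shift and turn from the pose commanded when the call began, along the tool's axes at that moment; what a row does not reach only later rows make up. The controller multiplies each number of a shift by 0.15 m and each number of a turn by pi/4 rad. A row lasts 1/8 s, in which the tool goes at most 62.5 mm and 10.7 degrees, less where a joint would pass 70% of its speed; a pose out of reach is approached as far as the arm can. A call with a number of a shift or a turn outside -1 to 1 is refused whole. A call with a gripper value outside its range is refused whole. The fingers move at their own pace and stop on an object; the grip force is fixed at half the most. Time passes only in rows, so rows that repeat a pose let the fingers close. It gives the time, the measured TCP pose, the force, the opening and the grip force at its end, in the units of the state.
- ctrl.get_obs(): the state, without advancing time (a new reading comes with each control period).
- ctrl.get_image(name): name is "side" or "top" or "wrist"; returns the picture (384x512x3 uint8, red, green, blue); there is no depth.
- ctrl.camera_params(name): a dict with "vfov" (degrees; the focal length in pixels is half the picture's height over the tangent of half this angle, whatever the lens; pixels are square), "cx", "cy" (the principal point, pixels), "eye" and "attitude" of the camera in the world; the wrist camera has in their place "tool_from_camera" (4x4, takes a point from camera to tool coordinates, whose origin is the TCP and whose axes are the flange's). Camera axes: x right, y up, looking along -z (the intrinsics and any distortion apply to the point x, -y, -z); pixel columns grow to the right and rows downward; lengths in mm; the calibration is good to about 2 mm. A picture is of the moment at which its call begins: read the wrist's pose just before it. camera_params takes no time and is no camera call.
- ctrl.close_job(): hands the job in; it is judged then, once.
The state is a dict: "t": time; "qpos": joint angles; "qvel": joint speeds; "joint_torque": joint torques, N m; "ee_pos": TCP position; "orientation": TCP orientation; "ft_force": force on the tool from outside, world axes, zero at the start; "moment": the same for the moment, N m; "width": finger opening in mm; "grasp_force": force on a finger pad.
Only numpy, scipy, OpenCV 4.12 (cv2) and the standard library are available. Lean on these libraries where they do the work, as an engineer would, in place of code of your own. Each camera call takes 0.05 s, during which the arm holds its last target. There are 200 camera calls.

## Working session

There is one attempt and no reset: what is moved stays moved. The work goes in short steps, Python scripts to look and compute and a shell command to move; the robot and the scene stay as the last step left them, time stands still between calls to the robot, and variables do not carry over. Pictures are saved under pics/ and viewed, at most 14 in all, crops included, and the job is handed in when it is done.

```bash
mkdir -p pics; ls
python3 - <<'E'
from workcell import ctrl
import cv2
for n in("side","top","wrist"):
    im=ctrl.get_image(n); cv2.imwrite(f"pics/{n}0.png",im[:,:,::-1]); print(n,ctrl.camera_params(n))
print(ctrl.get_obs())
a=cv2.imread("pics/top0.png");cv2.imwrite("pics/top0b.png",cv2.resize(a,(800,600),interpolation=cv2.INTER_CUBIC))
a=cv2.imread("pics/side0.png");cv2.imwrite("pics/side0b.png",cv2.resize(a,(800,600),interpolation=cv2.INTER_CUBIC))
E
```

```text
pics
side {'vfov': 43.51902391072209, 'cx': 251.79406088198851, 'cy': 194.1963714755512, 'eye': array([ -24.27507905, -881.4982857 ,  888.54682164]), 'attitude': array([ 0.87110756, -0.26245245, -0.51089614])}
top {'vfov': 51.29554344151458, 'cx': 255.00809524260694, 'cy': 191.7769622005405, 'eye': array([ 395.06677175,  -44.12535905, 1262.99964863]), 'attitude': array([ 0.05478014, -0.0773715 , -1.57922172])}
wrist {'vfov': 61.7064250526418, 'cx': 259.3825179906941, 'cy': 186.9308396993215, 'tool_from_camera': array([[ 1.16745436e-03,  9.65156058e-01,  2.61672353e-01,
         7.09315664e+01],
       [ 9.99999194e-01, -1.25732937e-03,  1.76043233e-04,
        -8.69233479e-01],
       [ 4.98917528e-04,  2.61671936e-01, -9.65156748e-01,
        -1.62166481e+02],
       [ 0.00000000e+00,  0.00000000e+00,  0.00000000e+00,
         1.00000000e+00]])}
{'t': 0.15, 'qpos': array([ 1.09099327e+00,  4.23639959e-01,  1.63047742e+00,  3.10218145e-06,
        1.08864290e+00, -1.90296826e-02]), 'qvel': array([ 7.88950383e-04,  2.32594244e-04, -3.01276796e-03, -1.11565932e-03,
        5.44941924e-04, -4.68590879e-05]), 'joint_torque': array([ 2.16998592e-04, -5.44979954e+01, -2.73917395e+01,  6.44429564e-02,
        2.04738602e-02, -6.61119748e-05]), 'ee_pos': array([277.69655096, 559.44329928, 222.11066366]), 'orientation': array([-7.17330945e-01, -3.05830182e+00,  1.77611574e-03]), 'ft_force': array([-0.15776203, -0.57119726, -0.18355256]), 'moment': array([-0.00258434,  0.03056571, -0.00334567]), 'grasp_force': 0.0, 'width': 87.80386716748048}
```

View pics/top0b.png

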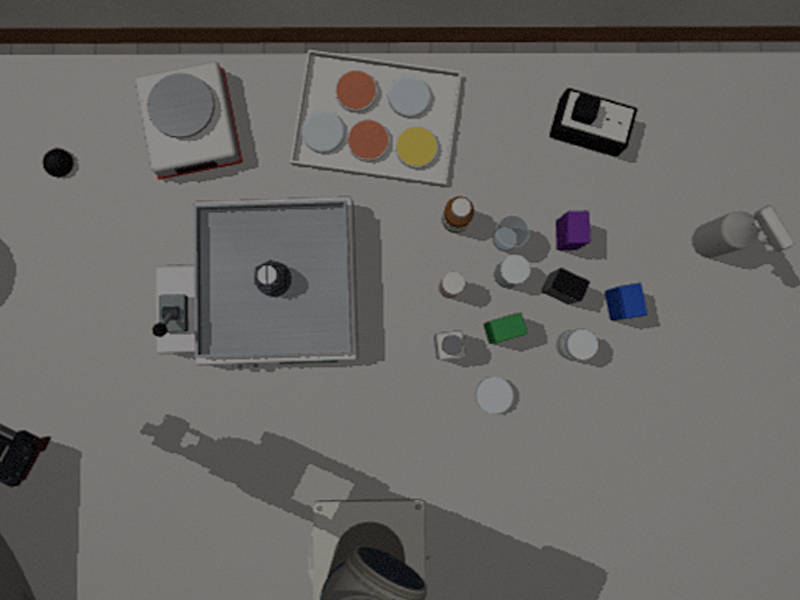

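View pics/side0b.png

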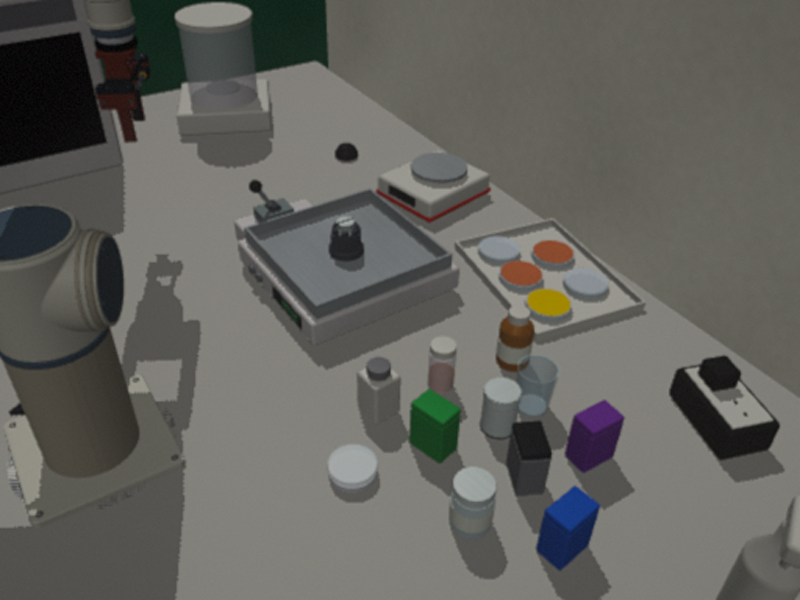

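The top view (800x600) shows these candidates:
- **Containers:** amber bottle (458,208), tin (515,268), vial (453,284), square bottle (450,345), jar (580,343), black-lid grey tub (567,285).
- **Not to load:** beaker (510,233), dishes (495,395).
- **Decoys:** purple (573,230), blue (626,301) and green (505,328) boxes. The balance, the culture tray and similar items are not part of the job.
- **Shaker:** nut at (270,277), lever ball at (159,330).

The canister appears to be absent. Next I'll turn these pixels into positions.

```bash
cat > h.py <<'E'
import numpy as np, cv2
from scipy.spatial.transform import Rotation as R
from workcell import ctrl
def cam(n,obs=None):
    p=ctrl.camera_params(n); f=192/np.tan(np.radians(p["vfov"]/2))
    if n=="wrist":
        T=p["tool_from_camera"]; Rt=R.from_rotvec(obs["orientation"]).as_matrix()
        return f,p["cx"],p["cy"],Rt@T[:3,3]+obs["ee_pos"],Rt@T[:3,:3]
    return f,p["cx"],p["cy"],p["eye"],R.from_rotvec(p["attitude"]).as_matrix()
def ray(c,u,v):
    f,cx,cy,e,M=c; return e,M@np.array([(u-cx)/f,-(v-cy)/f,-1])
def at(c,u,v,z):
    e,d=ray(c,u,v); return e+d*(z-e[2])/d[2]
def proj(c,P):
    f,cx,cy,e,M=c; q=M.T@(np.array(P,float)-e); return cx+f*q[0]/-q[2], cy-f*q[1]/-q[2]
def snap(n,name):
    o=ctrl.get_obs(); im=ctrl.get_image(n)[:,:,::-1].copy(); cv2.imwrite(f"pics/{name}.png",im); return im,cam(n,o),o
def yaw(o):  # tool x axis angle in world, deg
    M=R.from_rotvec(o["orientation"]).as_matrix(); return np.degrees(np.arctan2(M[1,0],M[0,0]))
def togo(x,y,z,o=None):
    "shift (units) from the present pose to a world point"
    o=o or ctrl.get_obs(); M=R.from_rotvec(o["orientation"]).as_matrix()
    return np.round(M.T@(np.array([x,y,z])-o["ee_pos"])/150,3)
E
python3 - <<'E'
from h import *
t=cam("top");s=cam("side")
D=dict(bottle=(461,207,515,313,112),tin=(516,268,501,389,80),vial=(453,283,442,346,92),square=(452,345,379,368,100),jar=(582,343,474,484,85),tub=(569,284,532,440,90),beaker=(510,230,537,372,85),dishes=(495,393,353,462,23),green=(505,327,436,412,90),purple=(574,229,597,418,90),blue=(627,300,571,508,90),spindle=(267,276,346,223,134),ball=(159,329,255,186,143))
D.update({'rimTL':(197,203,365,195,90),'rimTR':(352,200,450,255,90),'rimBR':(355,360,316,312,90),'rimBL':(198,361,246,232,90)})
for k,(a,b,c,d,z) in D.items():
    print(k,at(t,a*.64,b*.64,z).round()[:2],at(s,c*.64,d*.64,z).round()[:2])
E
```

```text
bottle [ 665. -180.] [ 658. -181.]
tin [ 553. -287.] [ 552. -284.]
vial [ 524. -165.] [ 523. -169.]
square [ 407. -160.] [ 406. -168.]
jar [ 409. -407.] [ 408. -409.]
tub [ 521. -385.] [ 520. -393.]
beaker [ 626. -277.] [ 619. -288.]
dishes [ 313. -251.] [ 313. -249.]
green [ 440. -261.] [ 435. -280.]
purple [ 626. -398.] [ 627. -410.]
blue [ 489. -494.] [ 489. -507.]
spindle [535. 177.] [536. 168.]
ball [441. 367.] [441. 366.]
rimTL [682. 320.] [656. 304.]
rimTR [685.  25.] [682.  35.]
rimBR [381.  21.] [391.  13.]
rimBL [383. 313.] [388. 299.]
```

```bash
python3 -c "
from h import *
print(togo(365,430,262),yaw(ctrl.get_obs()))"
```

```text
[-0.905 -0.514 -0.265] 153.59954706867677
```

```bash
python3 -m inch '[[-0.905,-0.514,-0.265,0,0,-0.587,-1],[-0.905,-0.514,-0.265,0,0,-0.587,-1],[-0.905,-0.514,-0.265,0,0,-0.587,-1],[-0.905,-0.514,-0.265,0,0,-0.587,-1]]'
python3 -m inch '[[-0.567,-0.86,0,0,0,0,-1],[-0.567,-0.86,0,0,0,0,-1],[-0.567,-0.86,0,0,0,0,-1]]'
python3 -m inch '[[-0.567,-0.86,0,0,0,0,-1],[-0.567,-0.86,0,0,0,0,-1],[-0.567,-0.86,0,0,0,0,-1],[-0.567,-0.86,0,0,0,0,-1]]'
python3 - <<'E'
from h import *
im,c,o=snap("wrist","nut1");print(yaw(o),o["ee_pos"],o["qpos"])
cv2.imwrite("pics/nut1b.png",cv2.resize(im,(800,600),interpolation=cv2.INTER_CUBIC))
E
```

```text
t: 0.65
ee_pos: [366.5, 428.8, 263.2]
orientation: [0.005, 3.141, 0.001]
ft_force: [-0.4, 0.7, -0.7]
width: 88.0
grasp_force: 0.0
t: 1.02
ee_pos: [450.9, 300.2, 261.9]
orientation: [-0.003, -3.141, 0.001]
ft_force: [-1.4, 0.3, -0.0]
width: 87.8
grasp_force: 0.0
t: 1.52
ee_pos: [536.0, 171.9, 261.8]
orientation: [-0.005, -3.141, -0.0]
ft_force: [-0.2, -0.3, 0.3]
width: 87.7
grasp_force: 0.0
179.81658184732635 [535.95383826 171.89120933 261.76719507] [ 2.89082422e-01  2.88334406e-01  1.73281942e+00  2.61226507e-04
  1.12115233e+00 -1.27862627e+00]
```

View pics/nut1b.png

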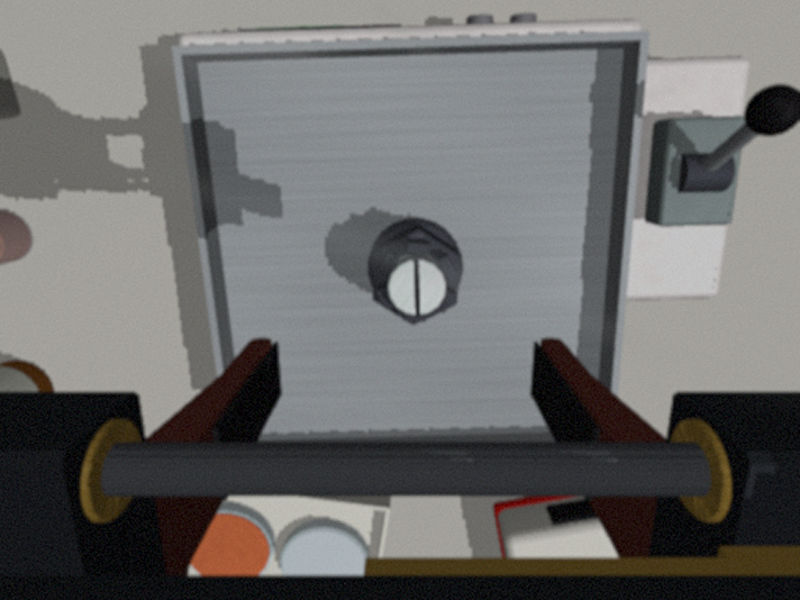

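Scribed line runs nearly vertical at (417,287); nut around it; the ball is at (775,110). Crop and measure.

Run:
```python
from h import *
im=cv2.imread("pics/nut1.png");o=ctrl.get_obs();c=cam("wrist",o)
cr=im[130:215,225:310];g=cv2.resize(cr,(595,595),interpolation=cv2.INTER_CUBIC)
g=np.clip((g/255.)**.6*255*1.2,0,255).astype(np.uint8);cv2.imwrite("pics/nut1c.png",g)
print(at(c,417*.64,287*.64,134),at(c,775*.64,110*.64,143))
for k,q in dict(TL=(182,42),TR=(645,32),TRi=(638,45),TLi=(185,50)).items(): print(k,at(c,q[0]*.64,q[1]*.64,90))
```

```text
[539.06957008 178.8304113  134.        ] [440.34585383 367.02060101 143.        ]
TL [396.65768997  36.25428215  90.        ]
TR [391.34583181 316.77034876  90.        ]
TRi [398.52732494 313.40288894  90.        ]
TLi [401.11337442  37.56594081  90.        ]
```

View pics/nut1c.png

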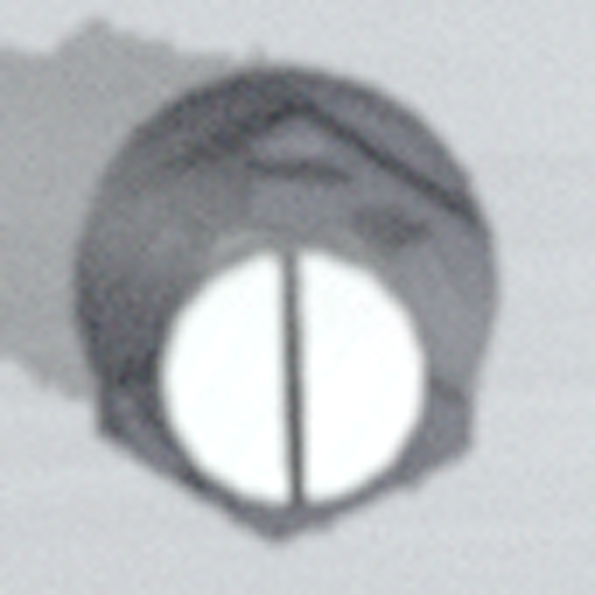

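Run:
```python
from h import *
o=ctrl.get_obs();c=cam("wrist",o)
f=lambda X,Y,z:at(c,225+X/7,130+Y/7,z)[:2]
C=np.mean([f(160,375,134),f(425,375,134),f(294,247,134),f(294,503,134)],0);print("centre",C, "diam",f(425,375,134)-f(160,375,134))
a=f(290,250,134)-f(298,500,134);print("scribe deg",np.degrees(np.arctan2(a[1],a[0]))%180)
for n,X,Y in [("top",295,107),("bot",278,540),("LB",103,432),("RB",470,450),("RT",470,210)]:
    for z in(110,80):
        d=f(X,Y,z)-C;print(n,z,np.hypot(*d).round(1),(np.degrees(np.arctan2(d[1],d[0]))).round(1),(np.degrees(np.arctan2(d[1],d[0]))%60).round(1))
```

```text
centre [539.09964585 178.84223098] diam [1.57020543e-02 3.52793843e+01]
scribe deg 2.092793201353288
top 110 32.6 179.0 59.0
top 80 28.6 177.4 57.4
bot 110 31.2 -2.8 57.2
bot 80 41.3 -1.5 58.5
LB 110 30.7 -61.6 58.4
LB 80 37.1 -51.3 8.7
RB 110 31.5 56.6 56.6
RB 80 39.4 48.4 48.4
RT 110 31.1 125.3 5.3
RT 80 31.1 113.8 53.8
```

```bash
python3 -m inch '[[-0.021,0.046,0.8,0,0,0.045,-1],[-0.021,0.046,0.8,0,0,0.045,-1],[-0.021,0.046,0.8,0,0,0.045,-1],[-0.021,0.046,0.8,0,0,0.045,-1]]'
python3 -m inch '[[0,0,0.2,0,0,0,-1],[0,0,0.385,0,0,0,-1],[0,0,0.385,0,0,0,-1],[0,0,0.385,0,0,0,-1]]'
python3 -m inch '[[0,0,0,0,0,0,1],[0,0,0,0,0,0,1],[0,0,0,0,0,0,1],[0,0,0,0,0,0,1],[0,0,0,0,0,0,1]]'
```

```text
t: 2.08
ee_pos: [539.0, 180.7, 144.0]
orientation: [0.053, 3.14, 0.001]
ft_force: [-0.3, 0.9, 0.4]
width: 87.8
grasp_force: 0.0
t: 2.58
ee_pos: [540.0, 180.0, 87.1]
orientation: [0.055, 3.138, 0.002]
ft_force: [0.1, -0.3, 0.1]
width: 87.9
grasp_force: 0.0
t: 3.2
ee_pos: [538.5, 178.6, 84.9]
orientation: [-0.056, -3.141, 0.001]
ft_force: [0.5, -5.1, 4.6]
width: 54.8
grasp_force: 29.9
```

```bash
python3 -m inch '[[0,0,0,0,0,0.1,1],[0,0,0,0,0,0.2,1],[0,0,0,0,0,0.3,1],[0,0,0,0,0,0.4,1],[0,0,0,0,0,0.48,1],[0,0,0,0,0,0.53,1],[0,0,0,0,0,0.53,1],[0,0,0,0,0,0.53,1]]'
python3 -c "
from h import *
print(yaw(ctrl.get_obs()))"
python3 -m inch '[[0,0,0,0,0,0,-1],[0,0,0,0,0,0,-1],[0,0,0,0,0,0,-1],[0,0,0,0,0,0,-1]]'
python3 -m inch '[[0,0,-0.8,0,0,0,-1],[0,0,-0.8,0,0,0,-1],[0,0,-0.8,0,0,0,-1],[0,0,-0.8,0,0,0,-1],[0,0,-0.8,0,0,0,-1]]'
python3 - <<'E'
from h import *
im,c,o=snap("wrist","nut2");print(yaw(o),o["ee_pos"])
u,v=map(int,proj(c,(539,179,122)));print(u,v)
cr=im[max(v-60,0):v+60,u-60:u+60];g=cv2.resize(cr,None,fx=5,fy=5,interpolation=cv2.INTER_CUBIC)
g=np.clip((g/255.)**.6*255*1.2,0,255).astype(np.uint8);cv2.imwrite("pics/nut2c.png",g)
E
```

```text
t: 4.2
ee_pos: [538.7, 179.2, 84.9]
orientation: [0.703, 3.062, 0.0]
ft_force: [0.7, -1.6, 4.6]
width: 55.2
grasp_force: 29.9
154.15181221888986
t: 4.7
ee_pos: [538.4, 179.4, 84.5]
orientation: [-0.703, -3.062, 0.0]
ft_force: [-0.7, 0.3, -0.1]
width: 87.3
grasp_force: 0.0
t: 5.32
ee_pos: [537.3, 179.0, 202.9]
orientation: [-0.702, -3.059, 0.003]
ft_force: [-0.0, 0.4, 0.6]
width: 88.1
grasp_force: 0.0
154.1374637159049 [537.3387817  178.96457841 202.89022026]
261 195
```

View pics/nut2c.png

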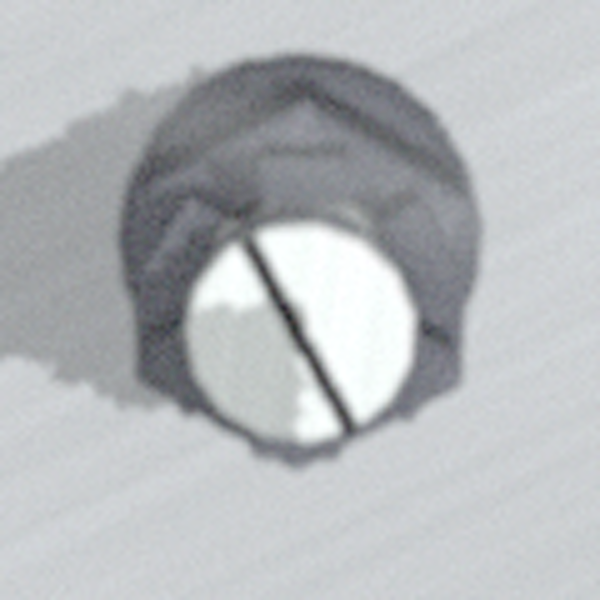

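Run:
```python
from h import *
from scipy.optimize import minimize
def scribe(name,o,u0,v0,s,cx,cy,rad):
    c=cam("wrist",o); g=cv2.cvtColor(cv2.imread(f"pics/{name}.png"),cv2.COLOR_BGR2GRAY)
    pts=[]
    h,w=g.shape
    W=np.array([np.append(at(c,u,v,134)[:2],g[v,u]) for v in range(int(cy-rad-5),int(cy+rad+5)) for u in range(int(cx-rad-5),int(cx+rad+5))])
    C=at(c,cx,cy,134)[:2]; d=W[:,:2]-C; r=np.hypot(*d.T); m=r<14; d=d[m]; I=W[m,2].astype(float)
    from numpy import cos,sin,radians
    def f(p):
        a=radians(p[0]); q=d[:,0]*-sin(a)+d[:,1]*cos(a)-p[1]; return (I*np.exp(-(q/1.2)**2)).sum()/np.exp(-(q/1.2)**2).sum()
    b=min((f((a,k)),a,k) for a in np.arange(-15,16,1.) for k in np.arange(-3,3.1,.5))
    r=minimize(f,b[1:],method="Nelder-Mead");print(name,C,r.x,r.fun)
o=ctrl.get_obs()
scribe("nut2",o,0,0,1,201+300/5,135+328/5,23)
```

```text
nut2 [539.50611288 178.16913527] [ 2.11887652 -0.87208149] 57.79831772695389
```

```bash
python3 -m inch '[[0,0,0.4,0,0,0,-1],[0,0,0.8,0,0,0,-1],[0,0,0.8,0,0,0,-1],[0,0,0.8,0,0,0,-1]]'
python3 -m inch '[[0,0,0,0,0,0,1],[0,0,0,0,0,0,1],[0,0,0,0,0,0,1],[0,0,0,0,0,0,1],[0,0,0,0,0,0.02,1],[0,0,0,0,0,0.045,1],[0,0,0,0,0,0.045,1],[0,0,0,0,0,0.045,1]]'
python3 -c "
from h import *
print(yaw(ctrl.get_obs()))"
```

```text
t: 5.88
ee_pos: [539.2, 179.5, 85.6]
orientation: [0.703, 3.062, 0.0]
ft_force: [-0.4, 0.4, 0.4]
width: 88.1
grasp_force: 0.0
t: 6.88
ee_pos: [538.8, 179.3, 85.5]
orientation: [0.756, 3.049, 0.0]
ft_force: [-1.2, -1.6, 7.5]
width: 54.9
grasp_force: 29.8
152.14021657664964
```

```bash
python3 -m inch '[[0,0,0,0,0,0,-1],[0,0,0,0,0,0,-1],[0,0,0,0,0,0,-1],[0,0,0,0,0,0,-1]]'
python3 -m inch '[[0,0,-0.5,0,0,0,-1],[0,0,-1,0,0,0,-1],[0,0,-1,0,0,-0.3,-1],[0,0,-1,0,0,-0.62,-1],[0,0,-1,0,0,-0.62,-1]]'
python3 -m inch '[[0.2,-1,-0.43,0,0,0,-1],[0.2,-1,-0.43,0,0,0,-1],[0.2,-1,-0.43,0,0,0,-1],[0.2,-1,-0.43,0,0,0,-1]]'
python3 -m inch '[[0.2,-1,0,0,0,0,-1],[0.2,-1,0,0,0,0,-1],[0.2,-1,0,0,0,0,-1]]'
python3 -m inch '[[0.2,-1,0,0,0,0,-1],[0.2,-1,0,0,0,0,-1],[0.2,-1,0,0,0,0,-1],[0.2,-1,0,0,0,0,-1],[0.2,-1,0,0,0,0,-1]]'
python3 - <<'E'
from h import *
im,c,o=snap("wrist","clus");print(yaw(o),o["ee_pos"],o["qpos"],o["t"])
g=cv2.resize(im,(800,600),interpolation=cv2.INTER_CUBIC)
cv2.imwrite("pics/clusb.png",np.clip((g/255.)**.6*255*1.1,0,255).astype(np.uint8))
snap("top","top1")
E
```

```text
t: 7.38
ee_pos: [538.4, 179.3, 84.6]
orientation: [-0.757, -3.049, 0.0]
ft_force: [-0.1, 0.5, 0.1]
width: 87.5
grasp_force: 0.0
t: 8.0
ee_pos: [538.6, 179.4, 235.3]
orientation: [-0.007, 3.141, 0.001]
ft_force: [-0.9, 0.1, 0.3]
width: 87.9
grasp_force: 0.0
t: 8.5
ee_pos: [508.8, 27.5, 300.5]
orientation: [0.005, 3.139, -0.0]
ft_force: [-0.1, 0.7, 0.1]
width: 88.0
grasp_force: 0.0
t: 8.88
ee_pos: [478.1, -121.9, 298.5]
orientation: [-0.001, -3.141, -0.0]
ft_force: [0.2, 1.2, -0.4]
width: 87.9
grasp_force: 0.0
t: 9.5
ee_pos: [448.9, -269.4, 298.6]
orientation: [0.001, -3.141, -0.002]
ft_force: [0.5, 0.0, 0.3]
width: 87.7
grasp_force: 0.0
-179.95312116672937 [ 448.87971689 -269.40731776  298.5737061 ] [-5.63576184e-01  1.88495075e-01  1.77534627e+00  5.37306042e-04
  1.17896262e+00 -2.13539579e+00] 9.5
```

View pics/clusb.png

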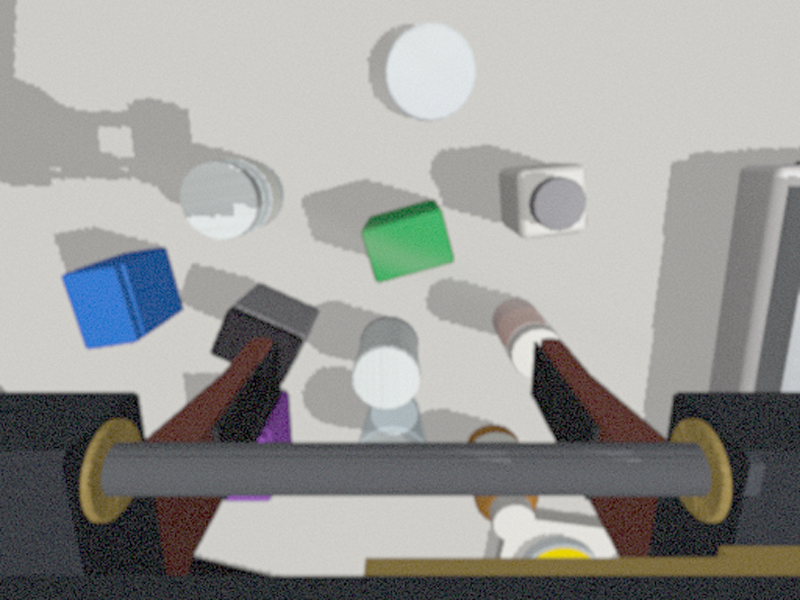

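View shows jar lid (220,200), square cap (557,204), vial cap (530,345), tin top (386,377), tub (265,325), bottle cap (515,522). Close crop of tub (check of choice) and square bottle.

Run:
```python
from h import *
im=cv2.imread("pics/clus.png");o=ctrl.get_obs();c=cam("wrist",o)
a=im[175:245,125:215];b=im[95:165,310:400]
g=cv2.resize(np.hstack([a,b]),None,fx=4.4,fy=4.4,interpolation=cv2.INTER_CUBIC);g=np.clip((g/255.)**.45*255*1.05,0,255).astype(np.uint8);cv2.imwrite("pics/tubsq.png",g)
f=lambda u,v,z:at(c,u*.64,v*.64,z)[:2].round(1)
print("jar",f(220,200,85),"sq",f(557,204,100),"vial",f(531,346,92),"tin",f(386,377,80),"bottle",f(515,522,112),"dishes",f(430,71,23))
```

```text
jar [ 409.4 -407.3] sq [ 410.2 -162.5] vial [ 521.  -171.4] tin [ 553.3 -285.8] bottle [ 667.6 -179.4] dishes [ 311.2 -250.7]
```

View pics/tubsq.png

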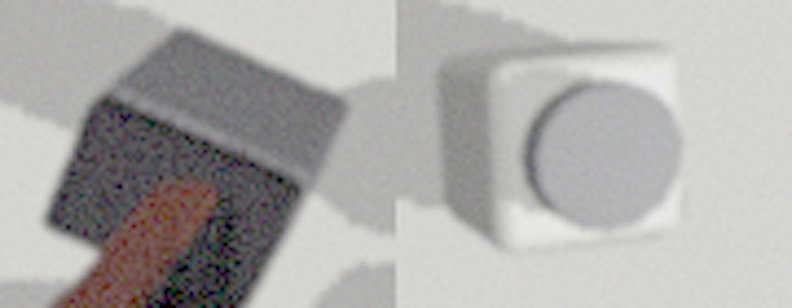

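Run:
```python
from h import *
o=ctrl.get_obs();c=cam("wrist",o)
t=lambda X,Y,z:at(c,125+X/4.4,175+Y/4.4,z)[:2]
s=lambda X,Y,z:at(c,310+(X-396)/4.4,95+Y/4.4,z)[:2]
def seg(n,a,b): d=b-a;print(n,a.round(1),b.round(1),np.hypot(*d).round(1),np.degrees(np.arctan2(d[1],d[0])).round(1))
A,B,C=t(102,97,90),t(302,181,90),t(48,222,90)
seg("long",A,B);seg("short",A,C);print("ctr",(B+C)/2)
seg("base",t(182,30,0),t(346,102,0))
p=[s(497,58,82),s(674,47,82),s(682,225,82),s(512,249,82)]
for i in range(4): seg("sq",p[i],p[(i+1)%4])
print(np.mean(p,0))
```

```text
long [ 491.2 -404.2] [ 515.4 -350.6] 58.9 65.6
short [ 491.2 -404.2] [ 527.9 -422.6] 41.1 -26.6
ctr [ 521.67152596 -386.62806363]
base [ 495.  -407.8] [ 520.2 -353.7] 59.7 65.1
sq [ 386.5 -186.1] [ 383.6 -140.3] 45.9 93.6
sq [ 383.6 -140.3] [ 429.9 -133.7] 46.8 8.1
sq [ 429.9 -133.7] [ 436.5 -178.9] 45.7 -81.7
sq [ 436.5 -178.9] [ 386.5 -186.1] 50.5 -171.8
[ 409.12298239 -159.75744352]
```

```bash
python3 -m inch '[[-0.484,-0.784,0.5,0,0,0.25,-1],[-0.484,-0.784,0.924,0,0,0.549,-1],[-0.484,-0.784,0.924,0,0,0.549,-1],[-0.484,-0.784,0.924,0,0,0.549,-1],[-0.484,-0.784,0.924,0,0,0.549,-1],[-0.484,-0.784,0.924,0,0,0.549,-1]]'
python3 - <<'E'
from h import *
im,c,o=snap("wrist","tub2");print(yaw(o),togo(521.5,-387,42,o),o["qpos"][5])
a=cv2.imread("pics/top1.png");b=cv2.imread("pics/top0.png")
t=cam("top")
for k,p in dict(bottle=(665,-180,60),tin=(553,-286,40),vial=(522,-169,50),square=(409,-161,50),jar=(409,-407,45)).items():
    u,v=map(int,proj(t,p));print(k,np.abs(a[v-18:v+18,u-18:u+18].astype(int)-b[v-18:v+18,u-18:u+18]).mean().round(1))
E
```

```text
t: 10.35
ee_pos: [521.9, -387.7, 162.9]
orientation: [0.669, 3.067, -0.002]
ft_force: [-0.5, 0.9, 0.8]
width: 87.9
grasp_force: 0.0
155.39272755109286 [0.007 0.003 0.806] -1.7985937861510652
bottle 1.8
tin 11.3
vial 1.5
square 1.6
jar 23.9
```

```bash
python3 -m inch '[[0,0,0.4,0,0,0,-1],[0,0,0.8,0,0,0,-1],[0,0,0.8,0,0,0,-1],[0,0,0.8,0,0,0,-1],[0,0,0.8,0,0,0,1],[0,0,0.8,0,0,0,1],[0,0,0.8,0,0,0,1],[0,0,0.8,0,0,0,1]]'
```

```text
t: 11.4
ee_pos: [522.0, -388.7, 42.2]
orientation: [0.672, 3.067, -0.001]
ft_force: [-0.7, 2.2, 8.7]
width: 63.9
grasp_force: 29.9
```

```bash
python3 -m inch '[[0,0,-0.3,0,0,0,1],[0,0,-0.65,0,0,0,1],[0,0,-1,0,0,-0.2,1],[0,0,-1,0,0,-0.4,1],[0,0,-1,0,0,-0.549,1],[0,0,-1,0,0,-0.549,1]]'
python3 -m inch '[[-0.028,0.3,-0.29,0,0,0,1],[-0.028,0.6,-0.29,0,0,0,1],[-0.028,0.791,-0.29,0,0,0,1]]'
python3 -m inch '[[-0.028,0.4,0,0,0,0,1],[-0.028,0.791,0,0,0,0,1],[-0.028,0.791,0,0,0,0,1]]'
python3 -m inch '[[-0.028,0.4,0,0,0,0,1],[-0.028,0.791,0,0,0,0,1],[-0.028,0.791,0,0,0,0,1]]'
python3 -m inch '[[-0.028,0.4,0,0,0,0,1],[-0.028,0.791,0,0,0,0,1],[-0.028,0.791,0,0,0,0,1],[-0.028,0.791,0,0,0,0,1]]'
python3 -c "
from h import *
print(togo(539,86,108),yaw(ctrl.get_obs()))"
```

```text
t: 12.15
ee_pos: [520.9, -388.1, 190.6]
orientation: [-0.001, -3.141, -0.0]
ft_force: [0.2, 0.1, -1.6]
width: 63.9
grasp_force: 29.9
t: 12.52
ee_pos: [525.2, -267.9, 234.4]
orientation: [0.003, 3.141, 0.0]
ft_force: [-0.1, -0.1, -2.0]
width: 64.2
grasp_force: 29.9
t: 12.9
ee_pos: [529.0, -147.5, 233.8]
orientation: [0.003, -3.14, -0.002]
ft_force: [-0.2, -0.8, -2.4]
width: 63.7
grasp_force: 29.9
t: 13.28
ee_pos: [533.6, -29.9, 233.9]
orientation: [0.003, -3.141, -0.001]
ft_force: [-0.5, -1.0, -2.8]
width: 63.7
grasp_force: 29.9
t: 13.78
ee_pos: [538.1, 85.2, 233.9]
orientation: [-0.001, -3.141, 0.001]
ft_force: [0.8, -0.6, -2.3]
width: 64.0
grasp_force: 29.9
[-0.006  0.006  0.839] 179.95261775009965
```

```bash
python3 -m inch '[[-0.006,0.006,0.4,0,0,0,1],[-0.006,0.006,0.7,0,0,0,1],[-0.006,0.006,0.8,0,0,0,1],[-0.006,0.006,0.839,0,0,0,1],[-0.006,0.006,0.839,0,0,0,1],[-0.006,0.006,0.839,0,0,0,1]]'
python3 -m inch '[[0,0,0,0,0,0,-1],[0,0,0,0,0,0,-1],[0,0,0,0,0,0,-1],[0,0,-0.3,0,0,0,-1],[0,0,-0.7,0,0,0,-1],[0,0,-0.9,0,0,0,-1],[0,0,-0.9,0,0,0,-1]]'
python3 - <<'E'
from h import *
im,c,o=snap("wrist","w3");im,c,o2=snap("top","top2");print(o["t"],o["ee_pos"],togo(553.3,-286,160))
g=np.hstack([cv2.imread("pics/w3.png"),im]);g=cv2.resize(g,(800,300),interpolation=cv2.INTER_AREA)
cv2.imwrite("pics/m3.png",np.clip((g/255.)**.6*255*1.1,0,255).astype(np.uint8))
E
```

```text
t: 14.52
ee_pos: [539.9, 87.2, 109.7]
orientation: [-0.0, 3.139, 0.0]
ft_force: [-0.4, -0.1, -2.0]
width: 64.2
grasp_force: 29.9
t: 15.4
ee_pos: [540.4, 87.5, 245.9]
orientation: [-0.001, 3.136, 0.001]
ft_force: [0.5, -0.1, -0.7]
width: 87.7
grasp_force: 0.0
15.4 [540.37797621  87.51447662 245.92267069] [-0.099 -2.488  0.551]
```

View pics/m3.png

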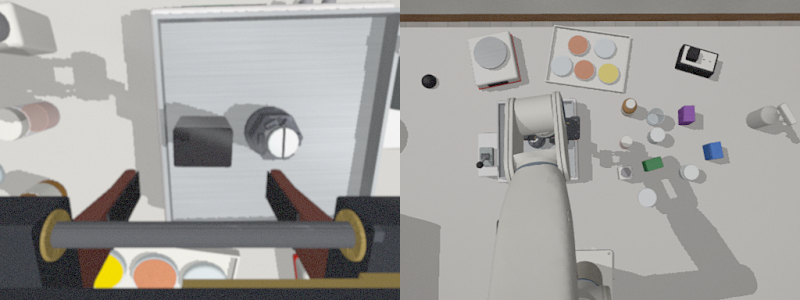

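Tub is upright in the tray beside the hub. Next the tin.

```bash
cat >> h.py <<'E'
def chk(name,x,y,z,r):
    "look with the wrist camera for the top disc (radius r at height z) near x,y"
    im,c,o=snap("wrist",name); g=cv2.cvtColor(im,cv2.COLOR_BGR2GRAY)
    u,v=proj(c,(x,y,z)); d=np.linalg.norm(np.array([x,y,z])-c[3]); R_=r*c[0]/d
    cs=cv2.HoughCircles(cv2.GaussianBlur(g,(5,5),1),cv2.HOUGH_GRADIENT_ALT,1.5,10,param1=120,param2=0.5,minRadius=int(R_*.85),maxRadius=int(R_*1.2)+1)
    print("expect",round(u),round(v),round(R_),"yaw",yaw(o).round(1),"q6",o["qpos"][5].round(2),"t",o["t"])
    for a in ([] if cs is None else cs[0]):
        if np.hypot(a[0]-u,a[1]-v)<90: print("circle",a.round(0),at(c,a[0],a[1],z)[:2].round(1))
    return o
E
python3 -m inch '[[-0.033,-0.4,0,0,0,0,-1],[-0.033,-0.829,0,0,0,0,-1],[-0.033,-0.829,0,0,0,0,-1]]'
python3 -m inch '[[-0.033,-0.4,0,0,0,0,-1],[-0.033,-0.829,0,0,0,0,-1],[-0.033,-0.829,0,0,0,0,-1]]'
python3 -m inch '[[-0.033,-0.4,0.3,0,0,0,-1],[-0.033,-0.829,0.551,0,0,0,-1],[-0.033,-0.829,0.551,0,0,0,-1],[-0.033,-0.829,0.551,0,0,0,-1],[-0.033,-0.829,0.551,0,0,0,-1]]' | head -2
python3 -c "
from h import *
o=chk('tin2',553.3,-286,80,28);print(togo(553.3,-286,42,o))"
```

```text
t: 15.88
ee_pos: [542.6, -40.3, 241.1]
orientation: [-0.007, -3.138, 0.0]
ft_force: [-0.3, 0.7, 0.7]
width: 87.9
grasp_force: 0.0
t: 16.25
ee_pos: [548.1, -163.8, 241.5]
orientation: [-0.006, -3.139, -0.001]
ft_force: [-0.1, 0.4, 0.1]
width: 87.5
grasp_force: 0.0
t: 16.88
ee_pos: [554.3, -284.2, 161.2]
expect 258 192 36 yaw -179.9 q6 -2.07 t 16.875
circle [258. 189.  36.] [ 550.6 -286.2]
circle [266. 280.  37.] [ 631.5 -279.7]
[ 0.007 -0.013  0.795]
```

```bash
python3 -m inch '[[0.02,-0.013,0.4,0,0,0,-1],[0.02,-0.013,0.79,0,0,0,-1],[0.02,-0.013,0.79,0,0,0,-1],[0.02,-0.013,0.79,0,0,0,-1],[0.02,-0.013,0.79,0,0,0,1],[0.02,-0.013,0.79,0,0,0,1],[0.02,-0.013,0.79,0,0,0,1],[0.02,-0.013,0.79,0,0,0,1]]'
python3 -m inch '[[0,0,-0.3,0,0,0,1],[0,0,-0.65,0,0,0,1],[0,0,-1,0,0,0,1],[0,0,-1,0,0,0,1],[0,0,-1,0,0,0,1]]'
python3 -c "
from h import *
print(togo(634,84,235))"
```

```text
t: 17.92
ee_pos: [551.0, -287.5, 42.9]
orientation: [0.0, 3.141, 0.001]
ft_force: [-1.1, 3.9, 7.5]
width: 55.3
grasp_force: 30.0
t: 18.55
ee_pos: [549.9, -287.4, 191.0]
orientation: [0.0, -3.14, -0.001]
ft_force: [-0.4, 1.1, -4.3]
width: 55.9
grasp_force: 30.0
[-0.561  2.476 -0.292]
```

```bash
python3 -m inch '[[-0.187,0.3,-0.29,0,0,0,1],[-0.187,0.6,-0.29,0,0,0,1],[-0.187,0.826,-0.29,0,0,0,1],[-0.187,0.826,-0.29,0,0,0,1]]' >/dev/null
python3 -m inch '[[-0.187,0.4,0,0,0,0,1],[-0.187,0.826,0,0,0,0,1],[-0.187,0.826,0,0,0,0,1]]' >/dev/null
python3 -m inch '[[-0.187,0.4,0,0,0,0,1],[-0.187,0.826,0,0,0,0,1],[-0.187,0.826,0,0,0,0,1],[-0.187,0.826,0,0,0,0,1],[-0.187,0.826,0,0,0,0,1]]'
python3 -c "
from h import *
print(togo(634,84,108.5),yaw(ctrl.get_obs()))"
```

```text
t: 20.05
ee_pos: [634.7, 81.9, 235.0]
orientation: [-0.003, -3.141, 0.001]
ft_force: [-0.6, -0.5, -2.4]
width: 55.3
grasp_force: 30.0
[0.004 0.014 0.843] 179.908276470436
```

```bash
python3 -m inch '[[0.004,0.014,0.4,0,0,0,1],[0.004,0.014,0.7,0,0,0,1],[0.004,0.014,0.8,0,0,0,1],[0.004,0.014,0.843,0,0,0,1],[0.004,0.014,0.843,0,0,0,1],[0.004,0.014,0.843,0,0,0,1]]'
python3 -m inch '[[0,0,0,0,0,0,-1],[0,0,0,0,0,0,-1],[0,0,0,0,0,0,-1],[0,0,-0.3,0,0,0,-1],[0,0,-0.7,0,0,0,-1],[0,0,-0.9,0,0,0,-1],[0,0,-0.9,0,0,0,-1]]'
python3 -m inch '[[0.373,-0.4,0,0,0,0,-1],[0.373,-0.846,0,0,0,0,-1],[0.373,-0.846,0,0,0,0,-1]]' >/dev/null
python3 -m inch '[[0.373,-0.4,0.2,0,0,0,-1],[0.373,-0.846,0.5,0,0,0,-1],[0.373,-0.846,0.5,0,0,0,-1],[0.373,-0.846,0.5,0,0,0,-1],[0.373,-0.846,0.5,0,0,0,-1]]' >/dev/null
python3 -c "
from h import *
o=chk('vial2',522,-170,92,20);print(togo(522,-170,44,o))"
```

```text
t: 20.8
ee_pos: [635.4, 86.1, 110.9]
orientation: [-0.0, 3.139, 0.001]
ft_force: [-0.2, 0.4, -2.2]
width: 55.9
grasp_force: 30.0
t: 21.68
ee_pos: [635.9, 86.3, 247.2]
orientation: [-0.0, 3.136, 0.001]
ft_force: [-0.4, -0.6, -0.3]
width: 88.4
grasp_force: 0.0
expect 257 194 26 yaw -180.0 q6 -1.9 t 22.675
circle [262. 200.  26.] [ 526.1 -165.6]
[ 0.004 -0.02   0.832]
```

```bash
python3 -m inch '[[-0.016,0.007,0.4,0,0,0,-1],[-0.016,0.007,0.83,0,0,0,-1],[-0.016,0.007,0.83,0,0,0,-1],[-0.016,0.007,0.83,0,0,0,-1],[-0.016,0.007,0.83,0,0,0,1],[-0.016,0.007,0.83,0,0,0,1],[-0.016,0.007,0.83,0,0,0,1],[-0.016,0.007,0.83,0,0,0,1],[-0.016,0.007,0.83,0,0,0,1]]'
python3 -m inch '[[0,0,-0.3,0,0,0,1],[0,0,-0.65,0,0,0,1],[0,0,-1,0,0,0,1],[0,0,-1,0,0,0,1],[0,0,-1,0,0,0,1]]'
python3 -c "
from h import *
print(togo(444,84,240))"
```

```text
t: 23.85
ee_pos: [524.8, -166.7, 44.8]
orientation: [-0.0, 3.141, 0.0]
ft_force: [0.8, 0.3, 2.7]
width: 44.2
grasp_force: 29.8
t: 24.48
ee_pos: [524.0, -166.5, 193.8]
orientation: [0.0, -3.14, -0.001]
ft_force: [0.2, -0.1, -2.2]
width: 43.8
grasp_force: 29.8
[ 0.533  1.67  -0.307]
```

```bash
python3 -m inch '[[0.267,0.3,-0.307,0,0,0,1],[0.267,0.6,-0.307,0,0,0,1],[0.267,0.835,-0.307,0,0,0,1],[0.267,0.835,-0.307,0,0,0,1]]' >/dev/null
python3 -m inch '[[0.267,0.4,0,0,0,0,1],[0.267,0.835,0,0,0,0,1],[0.267,0.835,0,0,0,0,1],[0.267,0.835,0,0,0,0,1],[0.267,0.835,0,0,0,0,1]]'
python3 -c "
from h import *
print(togo(444,84,109.5),yaw(ctrl.get_obs()))"
```

```text
t: 25.6
ee_pos: [444.7, 82.4, 240.1]
orientation: [-0.002, -3.14, 0.001]
ft_force: [0.6, 0.5, -1.0]
width: 44.4
grasp_force: 29.8
[0.004 0.011 0.871] 179.9430118265847
```

```bash
python3 -m inch '[[0.004,0.011,0.4,0,0,0,1],[0.004,0.011,0.7,0,0,0,1],[0.004,0.011,0.83,0,0,0,1],[0.004,0.011,0.871,0,0,0,1],[0.004,0.011,0.871,0,0,0,1],[0.004,0.011,0.871,0,0,0,1]]'
python3 -m inch '[[0,0,0,0,0,0,-1],[0,0,0,0,0,0,-1],[0,0,0,0,0,0,-1],[0,0,-0.3,0,0,0,-1],[0,0,-0.7,0,0,0,-1],[0,0,-0.9,0,0,0,-1],[0,0,-0.9,0,0,0,-1]]'
python3 -m inch '[[0.117,-0.4,0,0,0,0,-1],[0.117,-0.817,0,0,0,0,-1],[0.117,-0.817,0,0,0,0,-1]]' >/dev/null
python3 -m inch '[[0.117,-0.4,0.2,0,0,0,-1],[0.117,-0.817,0.45,0,0,-0.18,-1],[0.117,-0.817,0.45,0,0,-0.18,-1],[0.117,-0.817,0.45,0,0,-0.18,-1],[0.117,-0.817,0.45,0,0,-0.18,-1]]' >/dev/null
python3 -c "
from h import *
o=chk('sq2',409.5,-161,100,19);print(togo(409.5,-161,42,o))
im=cv2.imread('pics/sq2.png')
g=np.hstack([cv2.resize(im[100:260,170:350],(400,356)),cv2.resize(snap('top','top4')[0][90:330,90:360],(400,356))])
cv2.imwrite('pics/m4.png',np.clip((g/255.)**.6*255*1.1,0,255).astype(np.uint8))"
```

```text
t: 26.35
ee_pos: [444.8, 84.9, 110.6]
orientation: [0.001, 3.14, 0.0]
ft_force: [0.3, 0.3, -2.4]
width: 43.5
grasp_force: 30.0
t: 27.22
ee_pos: [445.5, 85.7, 247.4]
orientation: [-0.001, 3.136, 0.001]
ft_force: [-0.3, 0.0, -0.3]
width: 87.6
grasp_force: 0.0
expect 257 195 24 yaw -171.9 q6 -2.11 t 28.225
circle [260. 194.  25.] [ 408.2 -159.6]
[ 0.001 -0.017  0.905]
```

View pics/m4.png

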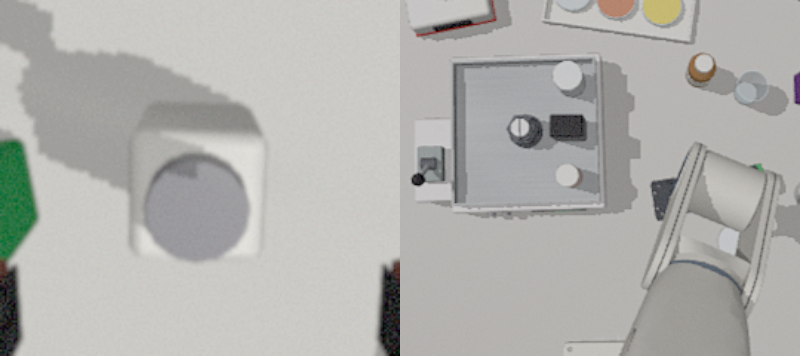

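Left: square bottle is aligned with the tool; right: tin, tub and vial stand in the tray.

```bash
python3 -m inch '[[0.001,-0.013,0.2,0,0,0,-0.7],[0.001,-0.013,0.5,0,0,0,-0.7],[0.001,-0.013,0.9,0,0,0,-0.7],[0.001,-0.013,0.9,0,0,0,-0.7],[0.001,-0.013,0.9,0,0,0,-0.7],[0.001,-0.013,0.9,0,0,0,1],[0.001,-0.013,0.9,0,0,0,1],[0.001,-0.013,0.9,0,0,0,1],[0.001,-0.013,0.9,0,0,0,1]]'
python3 -m inch '[[0,0,-0.3,0,0,0,1],[0,0,-0.65,0,0,0,1],[0,0,-1,0,0,0.18,1],[0,0,-1,0,0,0.18,1],[0,0,-1,0,0,0.18,1]]'
python3 -c "
from h import *
print(togo(444,274,240))"
```

```text
t: 29.45
ee_pos: [409.7, -161.7, 44.1]
orientation: [-0.221, 3.132, -0.001]
ft_force: [-1.9, 4.7, 15.8]
width: 51.5
grasp_force: 30.0
t: 30.08
ee_pos: [408.4, -161.4, 192.1]
orientation: [0.002, -3.141, -0.0]
ft_force: [-0.3, 0.1, -2.3]
width: 51.9
grasp_force: 30.0
[-0.242  2.902 -0.319]
```

```bash
python3 -m inch '[[-0.081,0.3,-0.319,0,0,0,1],[-0.081,0.65,-0.319,0,0,0,1],[-0.081,0.967,-0.319,0,0,0,1],[-0.081,0.967,-0.319,0,0,0,1]]' >/dev/null
python3 -m inch '[[-0.081,0.4,0,0,0,0,1],[-0.081,0.8,0,0,0,0,1],[-0.081,0.967,0,0,0,0,1]]' >/dev/null
python3 -m inch '[[-0.081,0.4,0,0,0,0,1],[-0.081,0.8,0,0,0,0,1],[-0.081,0.967,0,0,0,0,1],[-0.081,0.967,0,0,0,0,1],[-0.081,0.967,0,0,0,0,1]]'
python3 -c "
from h import *
print(togo(444,274,109),yaw(ctrl.get_obs()))"
```

```text
t: 31.58
ee_pos: [445.0, 271.9, 239.0]
orientation: [-0.0, -3.139, 0.003]
ft_force: [0.5, 0.3, -2.3]
width: 51.7
grasp_force: 30.0
[0.005 0.016 0.866] 179.99913080455076
```

```bash
python3 -m inch '[[0.005,0.016,0.4,0,0,0,1],[0.005,0.016,0.7,0,0,0,1],[0.005,0.016,0.83,0,0,0,1],[0.005,0.016,0.866,0,0,0,1],[0.005,0.016,0.866,0,0,0,1],[0.005,0.016,0.866,0,0,0,1]]'
python3 -m inch '[[0,0,0,0,0,0,-1],[0,0,0,0,0,0,-1],[0,0,0,0,0,0,-1],[0,0,-0.3,0,0,0,-1],[0,0,-0.7,0,0,0,-1],[0,0,-0.95,0,0,0,-1],[0,0,-0.95,0,0,0,-1]]'
python3 -m inch '[[-0.37,-0.4,0,0,0,0,-1],[-0.37,-0.757,0,0,0,0,-1],[-0.37,-0.757,0,0,0,0,-1]]' >/dev/null
python3 -m inch '[[-0.37,-0.4,0,0,0,0,-1],[-0.37,-0.757,0,0,0,0,-1],[-0.37,-0.757,0,0,0,0,-1]]' >/dev/null
python3 -m inch '[[-0.37,-0.4,0,0,0,0,-1],[-0.37,-0.757,0,0,0,0,-1],[-0.37,-0.757,0,0,0,0,-1]]' >/dev/null
python3 -m inch '[[-0.37,-0.4,0.2,0,0,0,-1],[-0.37,-0.757,0.37,0,0,0,-1],[-0.37,-0.757,0.37,0,0,0,-1],[-0.37,-0.757,0.37,0,0,0,-1],[-0.37,-0.757,0.37,0,0,0,-1]]' >/dev/null
python3 -c "
from h import *
o=chk('bot2',666,-180,112,18);print(togo(666,-180,42,o))"
```

```text
t: 32.33
ee_pos: [445.5, 275.8, 111.3]
orientation: [0.001, 3.14, 0.001]
ft_force: [0.3, 0.9, -2.8]
width: 51.7
grasp_force: 30.0
t: 33.2
ee_pos: [446.3, 277.0, 256.3]
orientation: [-0.001, 3.136, 0.005]
ft_force: [-0.1, 0.1, -0.2]
width: 87.8
grasp_force: 0.0
expect 256 191 22 yaw -179.9 q6 -1.85 t 34.95
circle [255. 192.  22.] [ 667.1 -180.6]
[ 0.007 -0.026  1.042]
```

```bash
python3 -m inch '[[0.004,-0.028,0.3,0,0,0,-1],[0.004,-0.028,0.6,0,0,0,-1],[0.004,-0.028,0.6,0,0,0,-1]]' >/dev/null
python3 -m inch '[[0,0,0.3,0,0,0,-1],[0,0,0.44,0,0,0,-1],[0,0,0.44,0,0,0,-1],[0,0,0.44,0,0,0,1],[0,0,0.44,0,0,0,1],[0,0,0.44,0,0,0,1],[0,0,0.44,0,0,0,1]]'
python3 -m inch '[[0,0,-0.3,0,0,0,1],[0,0,-0.65,0,0,0,1],[0,0,-1,0,0,0,1],[0,0,-1,0,0,0,1],[0,0,-1,0,0,0,1]]'
python3 -c "
from h import *
print(togo(634,274,240))"
```

```text
t: 36.25
ee_pos: [666.8, -182.0, 42.6]
orientation: [-0.0, 3.14, 0.001]
ft_force: [-0.7, 4.3, 7.7]
width: 57.4
grasp_force: 30.0
t: 36.88
ee_pos: [665.1, -182.3, 190.2]
orientation: [0.0, -3.139, -0.001]
ft_force: [-1.4, -0.1, -3.7]
width: 57.4
grasp_force: 30.0
[ 0.207  3.042 -0.33 ]
```

```bash
python3 -m inch '[[0.052,0.3,-0.33,0,0,0,1],[0.052,0.6,-0.33,0,0,0,1],[0.052,0.761,-0.33,0,0,0,1],[0.052,0.761,-0.33,0,0,0,1]]' >/dev/null
python3 -m inch '[[0.052,0.4,0,0,0,0,1],[0.052,0.761,0,0,0,0,1],[0.052,0.761,0,0,0,0,1]]' >/dev/null
python3 -m inch '[[0.052,0.4,0,0,0,0,1],[0.052,0.761,0,0,0,0,1],[0.052,0.761,0,0,0,0,1]]' >/dev/null
python3 -m inch '[[0.052,0.4,0,0,0,0,1],[0.052,0.761,0,0,0,0,1],[0.052,0.761,0,0,0,0,1],[0.052,0.761,0,0,0,0,1],[0.052,0.761,0,0,0,0,1]]'
python3 -c "
from h import *
print(togo(634,274,107.5),yaw(ctrl.get_obs()))"
```

```text
t: 38.75
ee_pos: [635.3, 271.9, 240.5]
orientation: [-0.003, -3.141, 0.001]
ft_force: [0.1, -0.2, -2.8]
width: 57.6
grasp_force: 30.0
[0.008 0.015 0.886] 179.8952012334419
```

```bash
python3 -m inch '[[0.008,0.015,0.4,0,0,0,1],[0.008,0.015,0.7,0,0,0,1],[0.008,0.015,0.83,0,0,0,1],[0.008,0.015,0.886,0,0,0,1],[0.008,0.015,0.886,0,0,0,1],[0.008,0.015,0.886,0,0,0,1]]'
python3 -m inch '[[0,0,0,0,0,0,-1],[0,0,0,0,0,0,-1],[0,0,0,0,0,0,-1],[0,0,-0.3,0,0,0,-1],[0,0,-0.7,0,0,0,-1],[0,0,-0.95,0,0,0,-1],[0,0,-0.95,0,0,0,-1]]'
python3 -m inch '[[0.3,-0.4,0,0,0,0,-1],[0.3,-0.908,0,0,0,0,-1],[0.3,-0.908,0,0,0,0,-1]]' >/dev/null
python3 -m inch '[[0.3,-0.4,0,0,0,0,-1],[0.3,-0.908,0,0,0,0,-1],[0.3,-0.908,0,0,0,0,-1]]' >/dev/null
python3 -m inch '[[0.3,-0.4,0,0,0,0,-1],[0.3,-0.908,0,0,0,0,-1],[0.3,-0.908,0,0,0,0,-1]]' >/dev/null
python3 -m inch '[[0.3,-0.4,0,0,0,0,-1],[0.3,-0.908,0,0,0,0,-1],[0.3,-0.908,0,0,0,0,-1]]' >/dev/null
python3 -m inch '[[0.3,-0.4,0.2,0,0,0,-1],[0.3,-0.908,0.57,0,0,0,-1],[0.3,-0.908,0.57,0,0,0,-1],[0.3,-0.908,0.57,0,0,0,-1],[0.3,-0.908,0.57,0,0,0,-1]]' >/dev/null
python3 -c "
from h import *
o=chk('jar2',409.3,-407.5,85,30);print(togo(409.3,-407.5,42,o))"
```

```text
t: 39.5
ee_pos: [634.9, 276.8, 109.9]
orientation: [-0.0, 3.139, 0.002]
ft_force: [-0.3, 0.6, -2.7]
width: 57.8
grasp_force: 30.0
t: 40.38
ee_pos: [635.6, 277.3, 254.9]
orientation: [-0.001, 3.135, 0.004]
ft_force: [0.4, 0.6, -0.7]
width: 87.9
grasp_force: 0.0
expect 256 195 38 yaw 180.0 q6 -2.37 t 42.5
circle [256. 195.  36.] [ 409.5 -407.2]
[-0.003 -0.024  0.817]
```

```bash
python3 -m inch '[[-0.003,-0.024,0.4,0,0,0,-1],[-0.003,-0.024,0.81,0,0,0,-1],[-0.003,-0.024,0.81,0,0,0,-1],[-0.003,-0.024,0.81,0,0,0,-1],[-0.003,-0.024,0.81,0,0,0,1],[-0.003,-0.024,0.81,0,0,0,1],[-0.003,-0.024,0.81,0,0,0,1],[-0.003,-0.024,0.81,0,0,0,1]]'
python3 -m inch '[[0,0,-0.3,0,0,0,1],[0,0,-0.65,0,0,0,1],[0,0,-1,0,0,0,1],[0,0,-1,0,0,0,1],[0,0,-1,0,0,0,1]]'
python3 -c "
from h import *
print(togo(539,274,240))"
```

```text
t: 43.55
ee_pos: [409.7, -408.5, 44.8]
orientation: [-0.0, 3.141, -0.001]
ft_force: [-1.0, 2.7, 9.1]
width: 59.7
grasp_force: 30.0
t: 44.18
ee_pos: [408.7, -407.7, 192.8]
orientation: [0.0, -3.141, -0.001]
ft_force: [0.2, 0.0, -1.9]
width: 59.3
grasp_force: 30.0
[-0.869  4.545 -0.311]
```

```bash
python3 -m inch '[[-0.174,0.3,-0.311,0,0,0,1],[-0.174,0.6,-0.311,0,0,0,1],[-0.174,0.909,-0.311,0,0,0,1],[-0.174,0.909,-0.311,0,0,0,1]]' >/dev/null
python3 -m inch '[[-0.174,0.4,0,0,0,0,1],[-0.174,0.8,0,0,0,0,1],[-0.174,0.909,0,0,0,0,1]]' >/dev/null
python3 -m inch '[[-0.174,0.4,0,0,0,0,1],[-0.174,0.8,0,0,0,0,1],[-0.174,0.909,0,0,0,0,1]]' >/dev/null
python3 -c "
from h import *
g=snap('top','top5')[0][40:340,80:480]
cv2.imwrite('pics/m5.png',np.clip((cv2.resize(g,(800,600))/255.)**.6*255*1.1,0,255).astype(np.uint8))"
python3 -m inch '[[-0.174,0.4,0,0,0,0,1],[-0.174,0.8,0,0,0,0,1],[-0.174,0.909,0,0,0,0,1]]' >/dev/null
python3 -m inch '[[-0.174,0.4,0,0,0,0,1],[-0.174,0.8,0,0,0,0,1],[-0.174,0.909,0,0,0,0,1],[-0.174,0.909,0,0,0,0,1],[-0.174,0.909,0,0,0,0,1]]'
python3 -c "
from h import *
print(togo(539,274,109.5),yaw(ctrl.get_obs()))"
```

```text
t: 46.48
ee_pos: [539.7, 271.3, 239.8]
orientation: [-0.002, -3.141, 0.002]
ft_force: [0.0, -0.3, -1.9]
width: 59.6
grasp_force: 30.0
[0.004 0.019 0.869] 179.92532337960785
```

View pics/m5.png

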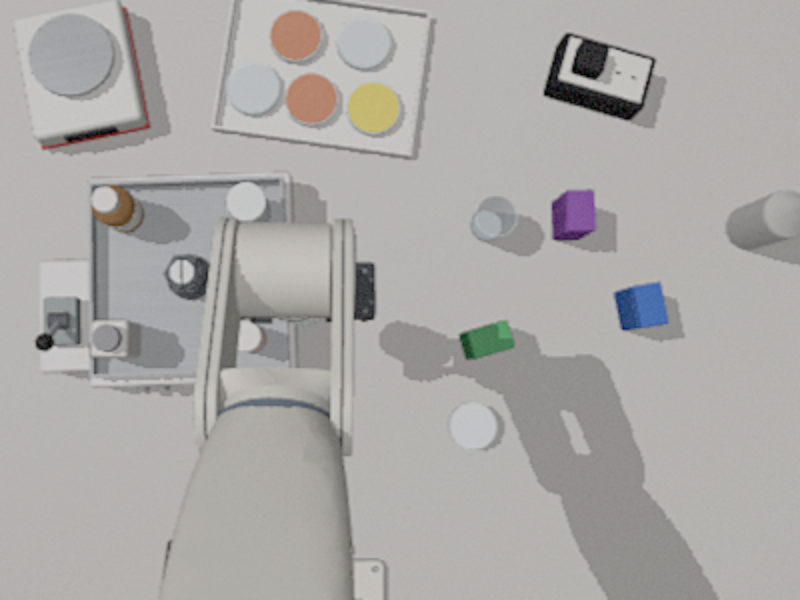

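Tray holds bottle, tin, square, vial, tub; jar goes in the last slot, only bystanders left on the bench.

```bash
python3 -m inch '[[0.004,0.019,0.4,0,0,0,1],[0.004,0.019,0.7,0,0,0,1],[0.004,0.019,0.83,0,0,0,1],[0.004,0.019,0.869,0,0,0,1],[0.004,0.019,0.869,0,0,0,1],[0.004,0.019,0.869,0,0,0,1]]'
python3 -m inch '[[0,0,0,0,0,0,-1],[0,0,0,0,0,0,-1],[0,0,0,0,0,0,-1],[0,0,-0.3,0,0,0,-1],[0,0,-0.7,0,0,0,-1],[0,0,-0.95,0,0,0,-1],[0,0,-0.95,0,0,0,-1]]'
python3 -m inch '[[0.2,-0.3,-0.3,0,0,0,-1],[0.4,-0.6,-0.6,0,0,0,-1],[0.4,-0.6,-0.7,0,0,0,-1],[0.4,-0.6,-0.7,0,0,0,-1],[0.4,-0.6,-0.7,0,0,0,-1]]'
python3 -c "
from h import *
im,c,o=snap('wrist','w6');print(o['ee_pos'],o['t'])
cv2.imwrite('pics/m6.png',np.clip((cv2.resize(im,(800,600),interpolation=cv2.INTER_CUBIC)/255.)**.6*255*1.1,0,255).astype(np.uint8))"
```

```text
t: 47.22
ee_pos: [540.3, 276.7, 111.5]
orientation: [0.0, 3.139, 0.002]
ft_force: [0.2, -0.5, -1.1]
width: 59.6
grasp_force: 30.0
t: 48.1
ee_pos: [540.8, 277.3, 256.1]
orientation: [-0.001, 3.135, 0.005]
ft_force: [0.2, -0.4, -0.7]
width: 88.1
grasp_force: 0.0
t: 48.72
ee_pos: [478.8, 186.6, 355.6]
orientation: [0.001, -3.139, 0.001]
ft_force: [0.3, -0.5, -0.3]
width: 87.7
grasp_force: 0.0
[478.75058755 186.55132748 355.55025464] 48.725
```

View pics/m6.png

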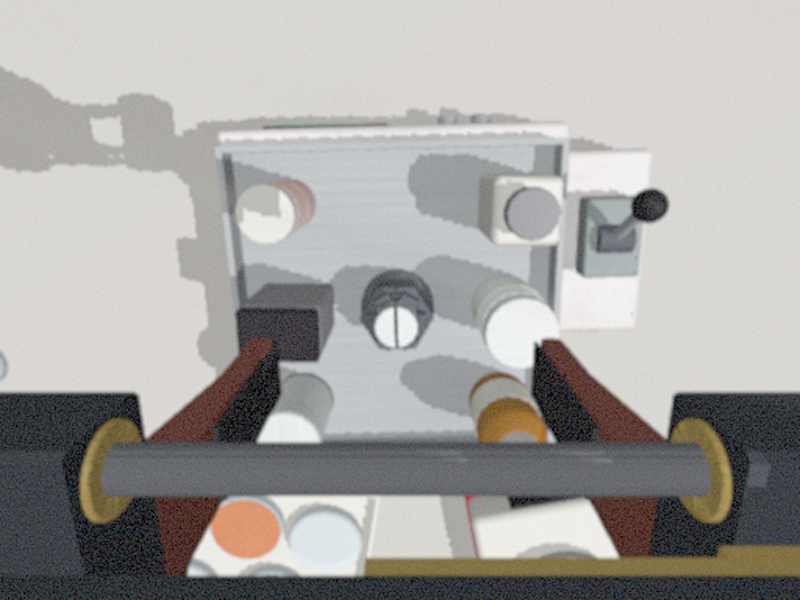

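All six stand upright; the nut's slot is in line with the scribed line. Ball at (650,205). Now the lever.

```bash
python3 -c "
from h import *
o=ctrl.get_obs();c=cam('wrist',o);b=at(c,650*.64,205*.64,143);print(b,at(c,612*.64,238*.64,90));print(togo(b[0]-40,b[1],235))"
```

```text
[441.24469217 365.70606131 143.        ] [473.98476746 362.20498795  90.        ]
[0.513 1.195 0.803]
```

```bash
python3 -m inch '[[0.513,0.4,0,0,0,0,1],[0.513,0.6,0,0,0,0,1],[0.513,0.6,0,0,0,0,1],[0.513,0.6,0,0,0,0,1]]' >/dev/null
python3 -m inch '[[0,0.4,0.3,0,0,0,1],[0,0.595,0.8,0,0,0,1],[0,0.595,0.8,0,0,0,1],[0,0.595,0.8,0,0,0,1],[0,0.595,0.8,0,0,0,1]]'
python3 -m inch '[[0,0,0.3,0,0,0,1],[0,0,0.67,0,0,0,1],[0,0,0.67,0,0,0,1],[0,0,0.67,0,0,0,1]]'
python3 -c "
from h import *
print(togo(479,366,134))"
```

```text
t: 49.9
ee_pos: [403.1, 365.0, 238.1]
orientation: [0.002, 3.141, 0.0]
ft_force: [0.2, 1.0, 0.2]
width: 2.1
grasp_force: 0.0
t: 50.4
ee_pos: [403.6, 366.2, 139.3]
orientation: [0.001, 3.139, 0.003]
ft_force: [-0.2, -0.8, 0.1]
width: 0.3
grasp_force: 0.0
[-0.503 -0.001  0.037]
```

Push over to x≈482 gently, then on in small steps.

```bash
python3 -m inch '[[-0.1,0,0.03,0,0,0,1],[-0.2,0,0.03,0,0,0,1],[-0.3,0,0.03,0,0,0,1],[-0.4,0,0.03,0,0,0,1],[-0.5,0,0.03,0,0,0,1],[-0.53,0,0.03,0,0,0,1],[-0.53,0,0.03,0,0,0,1]]'
python3 -m inch '[[-0.02,0,0,0,0,0,1],[-0.04,0,0,0,0,0,1],[-0.04,0,0,0,0,0,1]]'
python3 -m inch '[[-0.015,0,0,0,0,0,1],[-0.03,0,0,0,0,0,1],[-0.03,0,0,0,0,0,1]]'
```

```text
t: 51.28
ee_pos: [481.9, 365.5, 132.1]
orientation: [-0.0, -3.142, 0.0]
ft_force: [0.8, -0.2, -0.5]
width: 0.9
grasp_force: 0.0
t: 51.65
ee_pos: [485.1, 365.4, 132.1]
orientation: [0.0, -3.137, 0.002]
ft_force: [-8.5, 0.7, 3.2]
width: 0.6
grasp_force: 4.4
t: 52.02
ee_pos: [485.7, 365.3, 132.0]
orientation: [0.0, -3.13, 0.004]
ft_force: [-23.4, 3.3, 12.9]
width: 0.6
grasp_force: 11.8
```

The lever hit its stop (23 N). Back off, rise and check.

```bash
python3 -m inch '[[0.15,0,0,0,0,0,1],[0.3,0,0,0,0,0,1],[0.3,0,-0.3,0,0,0,1],[0.3,0,-0.7,0,0,0,1],[0.3,0,-1,0,0,0,1],[0.3,0,-1,0,0,0,1]]'
python3 -m inch '[[0,-0.5,-0.5,0,0,0,-1],[0,-1,-0.5,0,0,0,-1],[0,-1,-0.5,0,0,0,-1],[0,-1,-0.5,0,0,0,-1],[0,-1,-0.5,0,0,0,-1]]'
python3 -c "
from h import *
im,c,o=snap('wrist','w7');s=snap('side','s7')[0][90:230,130:330]
g=np.hstack([cv2.resize(im,(400,300)),cv2.resize(s,(400,300))])
print(o['t'],o['ee_pos'])
cv2.imwrite('pics/m7.png',np.clip((g/255.)**.6*255*1.1,0,255).astype(np.uint8))"
```

```text
t: 52.78
ee_pos: [448.8, 367.1, 286.8]
orientation: [-0.001, 3.135, 0.008]
ft_force: [0.8, -0.3, -0.6]
width: 0.6
grasp_force: 0.0
t: 53.4
ee_pos: [446.9, 215.7, 356.4]
orientation: [-0.0, -3.141, 0.0]
ft_force: [0.9, 0.9, -0.1]
width: 47.1
grasp_force: 0.0
53.4 [446.88340984 215.71157042 356.43356054]
```

View pics/m7.png

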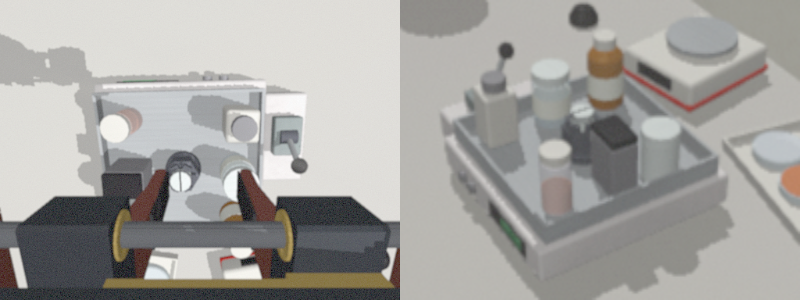

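The lever leans to +x and all six containers are upright. Quick check of the ball position, then hand in.

```bash
python3 -c "
from h import *
c=cam('wrist',ctrl.get_obs());b=at(c,300*1.28,165*1.28,143);print(b)
print(ctrl.close_job() if b[0]>505 else 'not yet')"
```

```text
[507.40420286 369.11087119 143.        ]
the job is handed in; nothing more can be done
None
```

The job is handed in: the nut was turned clockwise to the next slot, the six closed containers in view stand upright in the tray (I saw no canister), and the run lever was then pushed to its on stop; the beaker and dishes were left on the bench.

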